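# Clear the way and hold the self-closing candle tray open at the pointer

## Task

The white push dispenser stands in the way of the candle caddy's tray: lift it away and stand it upright, wholly on the round stone coaster, and let go of it. Then pull the caddy's self-closing tray out by its steel bar handle until the front face of its front board is level with the brass pointer on the rail beside it, and keep holding it there so that I can take candles out: the program finishes while the gripper is still holding the tray. Leave everything else, the pointer included, where it is.

Things in the scene. Friction and masses are not known exactly. Their poses are not given: they have to be found in the camera images.
- caddy: Low brown wooden box fixed to the shelf, 210 deep (x) x 170 wide (y) x 95 mm high. Origin on the shelf at the centre of its front face; its x axis points horizontally into the box, away from the pulling side, so the tray comes out along its -x; y towards the rail side; z up. A dark wooden rail 16 wide and 30 mm high runs 150 mm out from the front face, centred at y = +78 mm.
- tray: Tray that slides out of the caddy's front along the caddy's -x, up to 150 mm. Its frame coincides with caddy's when shut (and shifts along -x as it comes out). A spring pulls it shut: about 3 N when shut, plus 5 N for every 100 mm; it snaps back if let go. It starts shut. Front board 12 thick (x from -12 to 0), 130 wide, from 10 to 80 mm above the shelf. The tray behind it is 190 long.
- tray_handle (a point): Centre of the tray's steel bar handle: round bar 12 mm in diameter, 90 mm long along the caddy's y, horizontal, 62 mm above the shelf, 45 mm in front of the front board's front face (39 mm clear between bar and board). Its two legs (10 mm) run back to the board at y = +/-39 mm. It is free from above. Moves with the tray.
- tray_front (a point): Point on the front face of the tray's front board, at its top edge, 60 mm from the centre towards the rail (in the tray frame x = -12, y = 60, z = 80 mm). Moves with the tray: this face is to come level with the pointer. Axes as the caddy's.
- pointer_tip (a point): Underside of the tip of the brass pointer, the mark: a saddle on the rail, a 6 mm upright, and on top a 4 mm thick finger over the tray's edge, 88 to 93 mm above the shelf; the tray passes freely below it. Set 85 to 120 mm in front of the caddy's front face (the tray must come out 73 to 108 mm), kept there by friction. The finger's middle in x is the mark. Axes as the caddy's.
- dispenser: White plastic push dispenser, round, about 0.25 kg, loose, standing upright in front of the tray. Origin at the centre of its underside, z up. Body 56 mm in diameter up to 88 mm, sloping shoulder to 100, neck 26 mm in diameter to 112, round push plate 44 mm in diameter from 112 to 130 mm (the top; it is rigid here and can be gripped by its edge from above).
- coaster: Round grey soapstone coaster fixed on the shelf, 100 mm in diameter, 5 mm thick; origin at the centre of its underside (its top is 5 mm above it). Left or right of the caddy.
- crock: Bystander: brown lidded stoneware crock 100 mm in diameter, 128 high with its knob, wire handle folded down to one side reaching 65 mm out; origin under its centre. On the other side from the coaster. Leave it.
- ladle: Bystander: sauna ladle lying nearest the robot, along its y: wooden handle from y = -106 to 120, steel bowl 72 mm in diameter and 30 high centred at y = +190 mm. Leave it.
- bucket_lid: Bystander: red plastic bucket lid lying flat, 190 mm in diameter, 18 high; origin under its centre. Leave it.
- brush_holder: Bystander: wooden holder 90 x 120 x 100 mm with a brush standing in it, 210 high; origin under its centre. Leave it.
- mug: Bystander: white mug 76 mm in diameter, 75 high, with a handle; origin under its centre. Leave it.
- matchbox: Bystander: cardboard box of long matches 110 x 65 x 24 mm; origin under its centre. Leave it.
- jar: Bystander: amber glass jar with a steel cap, 72 mm in diameter, 110 high; origin under its centre. Leave it.
There are look-alikes about, which are no part of the job. What is shaped like the dispenser but red is not meant. Of the things like the coaster, leave any that is orange; of the rest the larger one is meant.

How it is judged:
By the outcome, as a careful person would: the job done as asked, in the order asked, and still so for the second after the job is handed in, while the arm keeps its last pose, push and grip.
It also fails if it takes over 54 s, if anything falls off the work surface, if the arm or the gripper's body presses on something with over 40 N, if the wrist force passes 120 N, or if a joint passes its speed limit or range.

## Robot

A 7-joint arm with a two-finger parallel gripper is mounted at the origin on the work surface. World frame = base frame: x ahead of the robot, y to its left, z up, the work surface at z = 0. Lengths are in m, angles in rad, forces in N, time in s.
With the tool pointing down it reaches from about 0.425 to 0.925 m from the base axis. Payload 6.8 kg.
Tool frame: the origin (TCP) lies midway between the tips of the shut fingers; the grasp point (between the pads) lies 19 mm behind it (r.grip_depth is the distance from the TCP to the grasp point, in m); z points along the fingers, y is the line along which they close (so a half turn about z gives the same grasp; the last joint's range is limited). The gripper opens to 85 mm and grips with 20 to 120 N. Pads are 22 mm wide; open, the fingers measure 114 mm over their backs; the gripper's body (76 mm by 85 mm) begins 54 mm behind the grasp point. The pads swing forward as they close: fully open they stand 13 mm farther back than shut.
Start: joints at [1.027, 0.477, 0.022, 1.555, -0.011, 1.109, -0.083], TCP at [0.285, -0.612, 0.231] pointing down, gripper open.
Joint ranges: [-2.96, 2.96], [-0.34, 2.1], [-1.41, 1.46], [0.24, 2.44], [-1.37, 4.51], [0.17, 1.92], [-2.96, 2.96]. Speed limits (rad/s): [2.39, 2.39, 3.14, 3.14, 3.14, 3.14, 3.14].

## Interface

Orientations are given as a rotation vector (axis times angle).
In Python, from bench import telemetry, grab_frame, calibration, order, silhouettes, r gives the robot as it stands.
- The arm moves only by the tool apply_moves, never from a script. Its argument "moves" is a list of rows, each a list of 7 numbers: the turn, a rotation vector about the tool's x, y, z scaled (see below), then the shift along the tool's x, y, z scaled (see below), then the opening, from -1 (shut) to 1 (fully open). A call has exactly 8 rows; each row shifts and turns the commanded pose from where the row before left it, along the tool's axes as they then stand; what a row does not reach is not made up. The controller multiplies each number of a shift by 1000 mm and each number of a turn by 6 degrees. A row lasts 1/12 s, in which the tool goes at most 41.7 mm and 7.16 degrees, less where a joint would pass 70% of its speed; a pose out of reach is approached as far as the arm can. A call with a number of a shift or a turn outside -1 to 1 is refused whole. A call with a gripper value outside its range is refused whole. The fingers move at their own pace and stop on an object; "grip_force" is the grip in N (left out, the last holds). Time passes only in rows, so rows that do not move let the fingers close, or fill a call up. It gives the time, the measured TCP pose, the force, the opening and the grip force at its end, in the units of the state.
- telemetry.get_obs(): the state, without advancing time (a new reading comes with each control period).
- grab_frame(name): name is "scene" or "side" or "wrist"; returns the picture (400x640x3 uint8, blue, green, red); there is no depth.
- calibration(name): a dict with "fx", "fy", "cx", "cy" (pixels), "k1" (the pictures are not rectified: a ray, as slopes to the right and down, at radius r is drawn at 1 + k1 r^2 times it, then the intrinsics apply), "world_from_camera" (4x4, takes a point from camera to world coordinates); the wrist camera has in their place "mount" (4x4, takes a point from camera to tool coordinates, whose origin is the TCP and whose axes are the flange's). Camera axes: x right, y down, z forward; pixel columns grow to the right and rows downward; lengths in m; the calibration is good to about 2 mm. A picture is of the moment at which its call begins: read the wrist's pose just before it. calibration takes no time and is no camera call.
- order.hand_in(): hands the job in; it is judged then, once.
Trained networks look in the newest picture that a camera, given by its name, has taken for a name from the list of things; names that differ only in an ending like _2 or _b are one class to them, and where a whole thing is asked for, a point or a joint stands for the part that bears it (a point fixed in the world has none). Each returns a list of dicts, best first, with "p" (0 to 1); they miss things now and then, are a little off and sometimes report something else, mostly with a low value. They report only what shows in the picture. A call takes as long as a camera call. They do not tell look-alikes from the thing itself.
- silhouettes(thing, camera): "mask" (400x640 bool, what is visible of it) and "extent" ([centre column, centre row, width, height] in pixels, round what is visible of it).
The state is a dict: "clock": time; "joints": joint angles; "qvel": joint speeds; "tau": joint torques, N m; "tcp_pos": TCP position; "orientation": TCP orientation; "contact_force": force on the tool from outside, world axes, zero at the start; "moment": the same for the moment, N m; "grip_width": finger opening in m; "gripper_force": force on a finger pad.
Only numpy, scipy, OpenCV 4.12 (cv2) and the standard library are available. Lean on these libraries where they do the work, as an engineer would, in place of code of your own. Each camera call takes 0.05 s, during which the arm holds its last target. There are 200 camera calls.

## Working session

There is one attempt and no reset: what is moved stays moved. The work goes in short steps, Python scripts to look and compute and a tool call to move; the robot and the scene stay as the last step left them, time stands still between calls to the robot, and variables do not carry over. Pictures are saved under pics/ and viewed, at most 10 in all, crops included, and the job is handed in when it is done.

Besides the shell and the picture viewer there is one more tool, called after "Request:" by a JSON object that holds its "api" and its "payload", one argument or row to a line. apply_moves: Moves the arm, as the interface text tells. Its arguments: {"type":"object","properties":{"moves":{"type":"array"},"grip_force":{"type":"number"}},"required":["moves"]}

```bash
ls; mkdir -p pics; python3 - <<'E'
from bench import telemetry, grab_frame, calibration, order, silhouettes, r
import cv2,numpy as np
o=telemetry.get_obs();print({k:np.round(v,3) for k,v in o.items()})
for n in("scene","side"):
    f=grab_frame(n);cv2.imwrite(f"pics/{n}0.png",f);c=calibration(n);print(n,c)
    for t in("dispenser","coaster","caddy","tray_handle","pointer_tip","crock"):
        for d in silhouettes(t,n)[:3]:print(t,round(d["p"],2),np.round(d["extent"],1))
print(calibration("wrist"),r.grip_depth)
E
```

```text
pics
{'clock': np.float64(0.0), 'joints': array([ 1.027,  0.478,  0.022,  1.556, -0.012,  1.109, -0.083]), 'qvel': array([-0.001, -0.   ,  0.   ,  0.001,  0.   ,  0.001, -0.   ]), 'tau': array([-1.0000e-03, -5.9644e+01,  1.6070e+00, -2.8120e+01,  1.2000e-02,
        9.0000e-03, -0.0000e+00]), 'tcp_pos': array([ 0.285, -0.611,  0.23 ]), 'orientation': array([-3.066e+00, -6.790e-01,  1.000e-03]), 'contact_force': array([0.077, 0.625, 0.133]), 'moment': array([-0.011,  0.038,  0.037]), 'gripper_force': np.float64(0.0), 'grip_width': np.float64(0.085)}
scene {'fx': 361.83546358964924, 'fy': 361.83546358964924, 'cx': 320.6520077709126, 'cy': 198.9274217986564, 'k1': -0.07503221389625687, 'world_from_camera': array([[ 0.68589113,  0.58607652, -0.43135562,  0.98947971],
       [ 0.7276143 , -0.54301778,  0.41917671, -0.50333257],
       [ 0.01143586, -0.60137011, -0.79888874,  0.99575598],
       [ 0.        ,  0.        ,  0.        ,  1.        ]])}
dispenser 0.95 [335.1 196.1  16.9  33.1]
dispenser 0.65 [324.2 242.7  23.2  35.7]
coaster 0.89 [214.7 278.6  26.   19.5]
coaster 0.81 [209.9 
[... 771 characters left out ...]
 18. ]
caddy 0.74 [262.4 198.   82.3  92.8]
tray_handle 0.77 [288.4 197.9  37.4  36.4]
tray_handle 0.48 [342.1 134.8  34.8  50.7]
pointer_tip 0.55 [290.9 222.9   9.   22.9]
crock 0.68 [256.1 288.8  42.1  46.5]
{'fx': 278.51120765070954, 'fy': 278.51120765070954, 'cx': 320.5655767192078, 'cy': 199.59705668213056, 'k1': 0.0011218243519787695, 'mount': array([[ 7.09744960e-04, -9.65039552e-01, -2.62103339e-01,
         6.70409801e-02],
       [ 9.99998952e-01,  1.01576102e-03, -1.03205610e-03,
         8.62939320e-05],
       [ 1.26220931e-03, -2.62102331e-01,  9.65039261e-01,
        -1.43742833e-01],
       [ 0.00000000e+00,  0.00000000e+00,  0.00000000e+00,
         1.00000000e+00]])} 0.0187
```

```bash
python3 - <<'E'
import cv2
a=cv2.imread("pics/scene0.png")[110:310,170:450];b=cv2.imread("pics/side0.png")[110:330,200:460]
cv2.imwrite("pics/a.png",cv2.resize(a,None,fx=2.85,fy=2.85,interpolation=2))
cv2.imwrite("pics/b.png",cv2.resize(b,None,fx=2.7,fy=2.7,interpolation=2))
E
```

```text
(no output)
```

View pics/a.png

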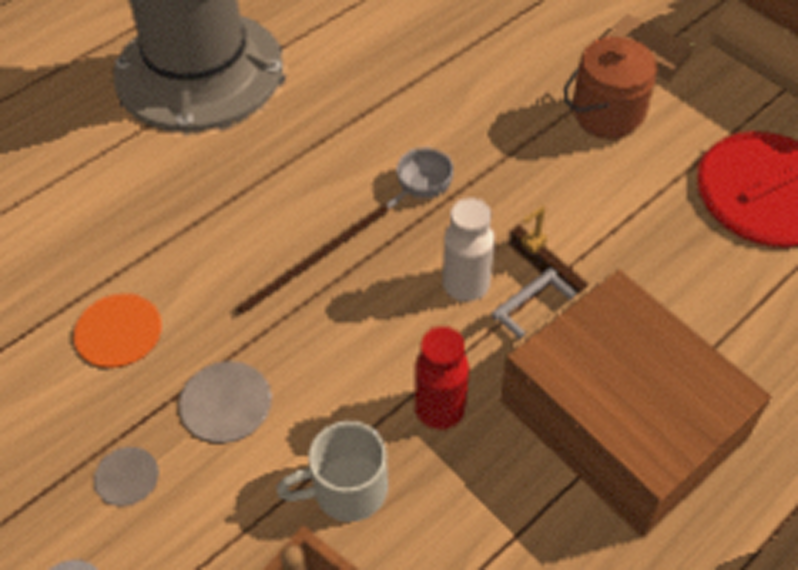

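View pics/b.png

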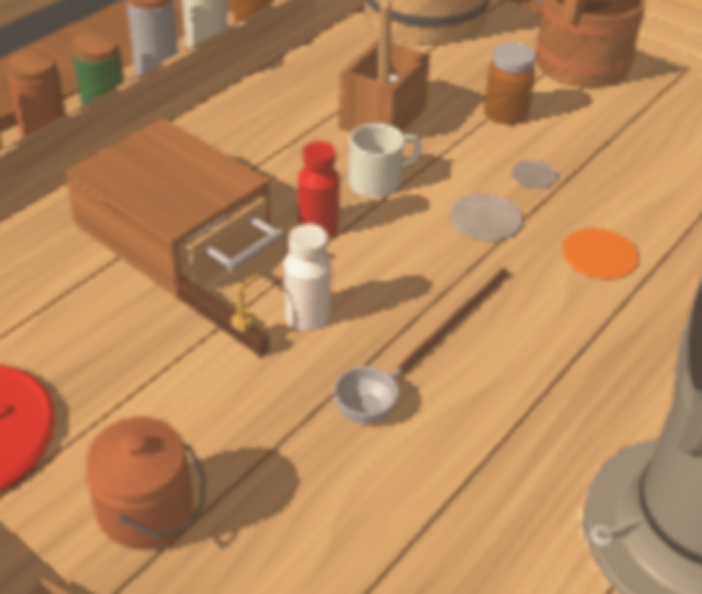

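Scene picture: white dispenser at about (334,197), red look-alike at (325,243), larger grey coaster at (249,251), orange one at (211,226), handle at (358,216), pointer at (357,190). The side picture agrees. Next I fit the models to the masks.

```bash
cat > h.py <<'E'
from bench import telemetry, grab_frame, calibration, order, silhouettes, r
import cv2,numpy as np
from scipy.optimize import minimize
from scipy.spatial.transform import Rotation as R
def cam(n,o=None):
    c=calibration(n)
    if n=="wrist":
        o=o or telemetry.get_obs();T=np.eye(4);T[:3,:3]=R.from_rotvec(o["orientation"]).as_matrix();T[:3,3]=o["tcp_pos"]
        c["world_from_camera"]=T@c["mount"]
    return c
def proj(P,c):
    T=np.linalg.inv(c["world_from_camera"]);p=np.atleast_2d(P)@T[:3,:3].T+T[:3,3]
    s=p[:,:2]/p[:,2:];s=s*(1+c["k1"]*(s**2).sum(1,keepdims=True))
    return s*[c["fx"],c["fy"]]+[c["cx"],c["cy"]]
def hit(uv,c,z):
    s0=(np.array(uv,float)-[c["cx"],c["cy"]])/[c["fx"],c["fy"]];s=s0
    for _ in range(10): s=s0/(1+c["k1"]*(s@s))
    T=c["world_from_camera"];d=T[:3,:3]@[s[0],s[1],1];o=T[:3,3]
    return o+d*(z-o[2])/d[2]
def circ(x,y,z,rad,n=40):
    t=np.linspace(0,2*np.pi,n);return np.c_[x+rad*np.cos(t),y+rad*np.sin(t),0*t+z]
def hulls(parts,c,S=4):
    m=np.zeros((400*S,640*S),np.uint8)
    for P in parts: cv2.fillConvexPoly(m,cv2.convexHull(np.int32(np.round((proj(P,c)+.5)*S))),1)
    return cv2.resize(m.astype(np.float32),(640,400),interpolation=cv2.INTER_AREA)
def iou(m,k): return np.minimum(m,k).sum()/np.maximum(m,k).sum()
def disp(p,z=0):
    x,y=p[:2];return [np.r_[circ(x,y,z,.028),circ(x,y,z+.088,.028),circ(x,y,z+.1,.013)],np.r_[circ(x,y,z+.1,.013),circ(x,y,z+.112,.013)],np.r_[circ(x,y,z+.112,.022),circ(x,y,z+.13,.022)]]
def coas(p): return [np.r_[circ(*p[:2],0,.05),circ(*p[:2],.005,.05)]]
def tf(P,p):
    c,s=np.cos(p[2]),np.sin(p[2]);P=np.array(P,float);return np.c_[p[0]+c*P[:,0]-s*P[:,1],p[1]+s*P[:,0]+c*P[:,1],P[:,2]]
def box(x0,x1,y0,y1,z0,z1): return [[a,b,c] for a in(x0,x1) for b in(y0,y1) for c in(z0,z1)]
def caddy(p): return [tf(box(0,.21,-.085,.085,0,.095),p)]
def caddyrail(p): return caddy(p)+[tf(box(-.15,0,.07,.086,0,.03),p)]
def fit(model,p0,views,dx):
    f=lambda p:-sum(iou(hulls(model(p),c),m) for c,m in views)
    sim=np.array([p0]+[np.array(p0)+np.eye(len(p0))[i]*dx[i] for i in range(len(p0))])
    s=minimize(f,p0,method="Nelder-Mead",options=dict(initial_simplex=sim,xatol=2e-4,fatol=1e-5,maxiter=250))
    return s.x,[round(float(iou(hulls(model(s.x),c),m)),3) for c,m in views]
def near(t,n,uv):
    return min(silhouettes(t,n),key=lambda d:np.hypot(*(np.array(d["extent"][:2])-uv)))["mask"].astype(np.float32)
E
python3 - <<'E'
from h import *
C={n:cam(n) for n in("scene","side")}
for n in C: grab_frame(n)
def masks(t,a,b): return [(C["scene"],near(t,"scene",a)),(C["side"],near(t,"side",b))]
vd=masks("dispenser",(335,196),(313,212)); vc=masks("coaster",(250,251),(380,191)); vb=masks("caddy",(391,242),(262,198))
print([np.round([np.nonzero(m)[1].mean(),np.nonzero(m)[0].mean()]) for _,m in vd+vc+vb])
p0=hit((335,208),C["scene"],0)[:2]; print("d0",p0)
for v in (vd[:1],vd): print(fit(disp,p0,v,[.02,.02]))
p0=hit((250,251),C["scene"],0)[:2]
for v in (vc[:1],vc[1:],vc): print(fit(coas,p0,v,[.02,.02]))
a=hit((170+620/2.85,110+272/2.85),C["scene"],.095);b=hit((170+512/2.85,110+355/2.85),C["scene"],.095)
print(a,b,np.linalg.norm(a-b)); m=(a+b)/2; yaw=np.arctan2(-(a-b)[0],(a-b)[1]); p0=[*m[:2],yaw];print(p0)
for mod in(caddy,caddyrail):
    for v in (vb[:1],vb[1:],vb): print(mod.__name__,fit(mod,p0,v,[.02,.02,.1]))
E
```

```text
[array([334., 198.]), array([284., 199.]), array([248., 250.]), array([379., 190.]), array([388., 245.]), array([265., 190.])]
d0 [0.51278022 0.02839914]
(array([0.5100971 , 0.02104073]), [0.873])
(array([0.5100971 , 0.02104073]), [0.873, 0.0])
(array([ 0.44477952, -0.28373527]), [0.919])
(array([ 0.44941799, -0.28610573]), [0.941])
(array([ 0.44718461, -0.28567751]), [0.899, 0.925])
[0.66196341 0.10367458 0.095     ] [ 0.65478567 -0.05780638  0.095     ] 0.16164040171280342
[np.float64(0.6583745390483806), np.float64(0.0229340981541922), np.float64(-0.04442018037414357)]
caddy (array([ 0.65080383,  0.02471157, -0.04674433]), [0.887])
caddy (array([ 0.65225134,  0.02229629, -0.05600352]), [0.874])
caddy (array([ 0.6509902 ,  0.02344399, -0.05022355]), [0.884, 0.87])
caddyrail (array([ 0.65158036,  0.0236968 , -0.03759841]), [0.936])
caddyrail (array([ 0.65347373,  0.01990061, -0.03971875]), [0.943])
caddyrail (array([ 0.6515541 ,  0.02156422, -0.03503033]), [0.933, 0.934])
```

Request:
{"api": "apply_moves", "payload": {
  "moves": [
    [0,0,-1,0,0,-0.008,1],
    [0,0,-1,0,0,-0.008,1],
    [0,0,-1,0,0,-0.008,1],
    [0,0,-1,0,0,-0.008,1],
    [0,0,-1,0,0,-0.008,1],
    [0,0,-1,0,0,-0.008,1],
    [0,0,-1,0,0,-0.008,1],
    [0,0,-1,0,0,-0.008,1]
  ]
}}

```text
clock: 1.77
tcp_pos: [0.2849, -0.6119, 0.2957]
orientation: [-2.521, -1.874, 0.0]
contact_force: [0.0, -0.9, 0.8]
grip_width: 0.0855
gripper_force: 0.0
```

Request:
{"api": "apply_moves", "payload": {
  "moves": [
    [0,0,-1,0,0,0,1],
    [0,0,-1,0,0,0,1],
    [0,0,-0.45,0,0,0,1],
    [0,0,0,0.0377,0.0117,0,1],
    [0,0,0,0.0377,0.0117,0,1],
    [0,0,0,0.0377,0.0117,0,1],
    [0,0,0,0.0377,0.0117,0,1],
    [0,0,0,0.0377,0.0117,0,1]
  ]
}}

```text
clock: 2.43
tcp_pos: [0.3514, -0.4242, 0.2954]
orientation: [2.266, 2.175, -0.0]
contact_force: [0.6, -0.1, 1.3]
grip_width: 0.0856
gripper_force: 0.0
```

Request:
{"api": "apply_moves", "payload": {
  "moves": [
    [0,0,0,0.0377,0.0117,0,1],
    [0,0,0,0.0377,0.0117,0,1],
    [0,0,0,0.0377,0.0117,0,1],
    [0,0,0,0.0377,0.0117,0,1],
    [0,0,0,0.0377,0.0117,0,1],
    [0,0,0,0.0377,0.0117,0,1],
    [0,0,0,0.0377,0.0117,0,1],
    [0,0,0,0.0377,0.0117,0,1]
  ]
}}

```text
clock: 3.1
tcp_pos: [0.4571, -0.1266, 0.2957]
orientation: [2.266, 2.175, 0.0]
contact_force: [0.7, -1.4, -0.4]
grip_width: 0.0854
gripper_force: 0.0
```

Request:
{"api": "apply_moves", "payload": {
  "moves": [
    [0,0,0,0.0377,0.0117,0,1],
    [0,0,0,0.0377,0.0117,0,1],
    [0,0,0,0.0377,0.0117,0,1],
    [0,0,0,0.0377,0.0117,0,1],
    [0,0,0,0,0,0,1],
    [0,0,0,0,0,0,1],
    [0,0,0,0,0,0,1],
    [0,0,0,0,0,0,1]
  ]
}}

```text
clock: 3.77
tcp_pos: [0.5095, 0.0187, 0.2952]
orientation: [2.268, 2.173, -0.001]
contact_force: [-1.0, -0.7, 0.0]
grip_width: 0.0854
gripper_force: 0.0
```

```bash
python3 - <<'E'
from h import *
o=telemetry.get_obs();print(o["clock"],o["tcp_pos"],o["orientation"],o["contact_force"],o["joints"])
c=cam("wrist",o);f=grab_frame("wrist");cv2.imwrite("pics/w1.png",f)
for t in("dispenser","tray_handle","caddy","pointer_tip"):
    for d in silhouettes(t,"wrist")[:3]:
        print(t,round(d["p"],2),np.round(d["extent"],1))
        if t=="dispenser" and abs(d["extent"][0]-320)<90:
            print(fit(disp,[.51,.021],[(c,d["mask"].astype(np.float32))],[.01,.01]))
E
```

```text
3.7667 [0.50951908 0.01870818 0.29515309] [ 2.26840964e+00  2.17293924e+00 -1.34722354e-03] [-1.04907654 -0.680004    0.00690958] [ 0.40331072  0.20157677 -0.64175895  1.83014107  0.1323236   1.15302004
 -0.32567139]
dispenser 0.71 [391.9 266.7  44.4  69.2]
(array([0.51 , 0.021]), [0.0])
dispenser 0.63 [323.2 175.4  42.6  48. ]
(array([0.51244687, 0.02086469]), [0.976])
tray_handle 0.77 [408.9 166.8  49.5  99.7]
tray_handle 0.28 [338.8 114.6  17.3  25.8]
caddy 0.91 [469.3 168.1 310.9 140.9]
pointer_tip 0.81 [339.4 113.3  17.4  24.5]
pointer_tip 0.63 [409.3 168.9  59.8 104.1]
```

View pics/w1.png

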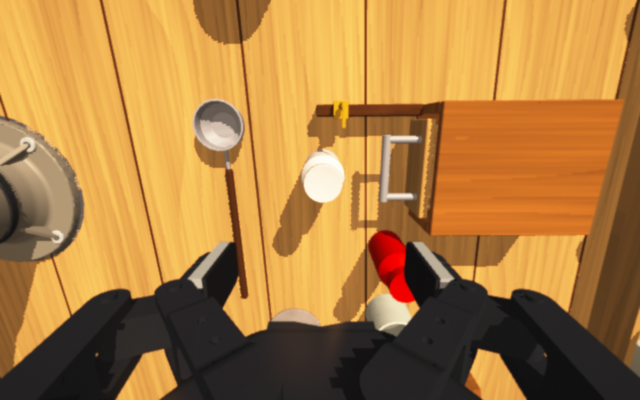

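Wrist picture: white dispenser at (323,177), handle bar at x≈385, pointer at (342,112), red dispenser at (395,265). The dispenser is at (0.512, 0.021). I'll descend and grip the plate.

Request:
{"api": "apply_moves", "payload": {
  "moves": [
    [0,0,0,0.0022,0.0028,0.01,1],
    [0,0,0,0,0,0.025,1],
    [0,0,0,0,0,0.03,1],
    [0,0,0,0,0,0.03,1],
    [0,0,0,0,0,0.03,1],
    [0,0,0,0,0,0.03,1],
    [0,0,0,0,0,0.025,1],
    [0,0,0,0,0,0.012,1]
  ],
  "grip_force": 40
}}

```text
clock: 4.68
tcp_pos: [0.5104, 0.0222, 0.0997]
orientation: [-2.263, -2.173, 0.006]
contact_force: [0.1, -0.2, 0.1]
grip_width: 0.0858
gripper_force: 0.0
```

Request:
{"api": "apply_moves", "payload": {
  "moves": [
    [0,0,0,0,0,0,1],
    [0,0,0,0,0,0,-1],
    [0,0,0,0,0,0,-1],
    [0,0,0,0,0,0,-1],
    [0,0,0,0,0,0,-1],
    [0,0,0,0,0,0,-1],
    [0,0,0,0,0,0,-1],
    [0,0,0,0,0,0,-1]
  ]
}}

```text
clock: 5.35
tcp_pos: [0.5137, 0.0226, 0.105]
orientation: [2.265, 2.174, 0.003]
contact_force: [-2.2, 0.8, 5.8]
grip_width: 0.0427
gripper_force: 40.0
```

Request:
{"api": "apply_moves", "payload": {
  "moves": [
    [0,0,0,0,0,-0.01,-1],
    [0,0,0,0,0,-0.02,-1],
    [0,0,0,0,0,-0.025,-1],
    [0,0,0,0,0,-0.025,-1],
    [0,0,0,0,0,-0.025,-1],
    [0,0,0,0,0,-0.025,-1],
    [0,0,0,0,0,-0.02,-1],
    [0,0,0,0,0,-0.01,-1]
  ]
}}

```text
clock: 6.02
tcp_pos: [0.5135, 0.0228, 0.2668]
orientation: [2.264, 2.174, 0.005]
contact_force: [0.9, 0.8, -3.6]
grip_width: 0.0429
gripper_force: 41.9
```

Request:
{"api": "apply_moves", "payload": {
  "moves": [
    [0,0,0,-0.013,-0.002,0,-1],
    [0,0,0,-0.025,-0.004,0,-1],
    [0,0,0,-0.03,-0.005,0,-1],
    [0,0,0,-0.03,-0.005,0,-1],
    [0,0,0,-0.03,-0.005,0,-1],
    [0,0,0,-0.03,-0.005,0,-1],
    [0,0,0,-0.03,-0.005,0,-1],
    [0,0,0,-0.03,-0.005,0,-1]
  ]
}}

```text
clock: 6.68
tcp_pos: [0.4667, -0.1951, 0.2632]
orientation: [-2.266, -2.176, 0.001]
contact_force: [0.5, 0.2, -2.3]
grip_width: 0.0421
gripper_force: 41.8
```

Request:
{"api": "apply_moves", "payload": {
  "moves": [
    [0,0,0,-0.03,-0.005,0,-1],
    [0,0,0,-0.03,-0.006,0,-1],
    [0,0,0,-0.022,-0.004,0,-1],
    [0,0,0,-0.011,-0.003,0,-1],
    [0,0,0,0,0,0,-1],
    [0,0,0,0,0,0,-1],
    [0,0,0,0,0,0,-1],
    [0,0,0,0,0,0,-1]
  ]
}}

```text
clock: 7.35
tcp_pos: [0.4468, -0.284, 0.2634]
orientation: [-2.263, -2.179, -0.001]
contact_force: [0.2, 0.3, -2.6]
grip_width: 0.0427
gripper_force: 41.8
```

```bash
python3 - <<'E'
from h import *
o=telemetry.get_obs();print(o["clock"],o["tcp_pos"],o["orientation"],o["contact_force"],o["grip_width"])
c=cam("wrist",o);f=grab_frame("wrist");cv2.imwrite("pics/w2.png",f)
for t,mod in(("coaster",coas),("caddy",caddyrail)):
    for d in silhouettes(t,"wrist")[:4]:
        print(t,round(d["p"],2),np.round(d["extent"],1))
        if t=="coaster":print(fit(mod,hit(d["extent"][:2],c,0)[:2],[(c,d["mask"].astype(np.float32))],[.01,.01]))
print(proj(np.array([[.447,-.2857,.005],[*o["tcp_pos"][:2],o["tcp_pos"][2]-.1]]),c))
E
```

```text
7.35 [ 0.44679606 -0.28401422  0.26339562] [-2.26257940e+00 -2.17913544e+00 -1.00086306e-03] [ 0.24726865  0.33451127 -2.59000332] 0.042698110174718085
coaster 0.92 [217.6 199.1  65.5  65.2]
(array([ 0.2893112 , -0.32078299]), [0.978])
coaster 0.57 [321.2 162.2  66.6  54.7]
(array([ 0.4481591 , -0.28323684]), [0.616])
[[320.38372048 172.91710584]
 [319.80012375 200.32972677]]
```

View pics/w2.png

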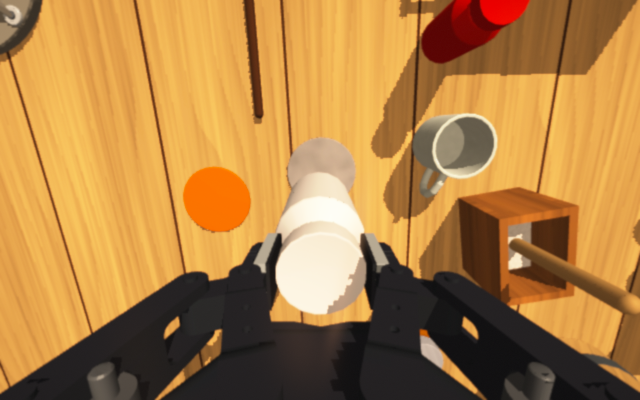

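Wrist picture: the dispenser hangs upright, and the coaster is under it, spanning columns 288–355 with its top at row 139, which matches the prediction (320,173). Lowering.

Request:
{"api": "apply_moves", "payload": {
  "moves": [
    [0,0,0,-0.001,0.001,0.01,-1],
    [0,0,0,0,0,0.025,-1],
    [0,0,0,0,0,0.03,-1],
    [0,0,0,0,0,0.03,-1],
    [0,0,0,0,0,0.025,-1],
    [0,0,0,0,0,0.016,-1],
    [0,0,0,0,0,0.01,-1],
    [0,0,0,0,0,0.003,-1]
  ]
}}

```text
clock: 8.17
tcp_pos: [0.446, -0.2864, 0.1122]
orientation: [-2.263, -2.174, 0.001]
contact_force: [-0.5, -0.6, -3.1]
grip_width: 0.0427
gripper_force: 41.8
```

Request:
{"api": "apply_moves", "payload": {
  "moves": [
    [0,0,0,0,0,0,-1],
    [0,0,0,0,0,0,-1],
    [0,0,0,0,0,0.001,-1],
    [0,0,0,0,0,0.001,-1],
    [0,0,0,0,0,0,-1],
    [0,0,0,0,0,0,-1],
    [0,0,0,0,0,0,-1],
    [0,0,0,0,0,0,-1]
  ]
}}

```text
clock: 8.83
tcp_pos: [0.4471, -0.2872, 0.1125]
orientation: [2.266, 2.175, 0.0]
contact_force: [-0.1, 0.7, -4.1]
grip_width: 0.0425
gripper_force: 41.8
```

Request:
{"api": "apply_moves", "payload": {
  "moves": [
    [0,0,0,0,0,0.001,-1],
    [0,0,0,0,0,0.001,-1],
    [0,0,0,0,0,0.001,-1],
    [0,0,0,0,0,0,-1],
    [0,0,0,0,0,0,-1],
    [0,0,0,0,0,0,-1],
    [0,0,0,0,0,0,-1],
    [0,0,0,0,0,0,-1]
  ]
}}

```text
clock: 9.5
tcp_pos: [0.4472, -0.2875, 0.1101]
orientation: [2.266, 2.175, -0.001]
contact_force: [-2.4, 1.0, 5.4]
grip_width: 0.0423
gripper_force: 42.6
```

Request:
{"api": "apply_moves", "payload": {
  "moves": [
    [0,0,0,0,0,0,1],
    [0,0,0,0,0,0,1],
    [0,0,0,0,0,0,1],
    [0,0,0,0,0,0,1],
    [0,0,0,0,0,0,1],
    [0,0,0,0,0,0,1],
    [0,0,0,0,0,-0.005,1],
    [0,0,0,0,0,-0.01,1]
  ]
}}

```text
clock: 10.17
tcp_pos: [0.4462, -0.2867, 0.1239]
orientation: [-2.264, -2.174, 0.001]
contact_force: [0.7, -0.5, -0.4]
grip_width: 0.086
gripper_force: 0.0
```

Request:
{"api": "apply_moves", "payload": {
  "moves": [
    [0,0,0,0,0,-0.02,1],
    [0,0,0,0,0,-0.03,1],
    [0,0,0,0,0,-0.035,1],
    [0,0,0,0,0,-0.035,1],
    [0,0,0,0,0,-0.03,1],
    [0,0,0,0,0,-0.02,1],
    [0,0,0,0.015,0.006,0,1],
    [0,0,0,0.025,0.01,0,1]
  ]
}}

```text
clock: 10.83
tcp_pos: [0.4644, -0.2506, 0.2971]
orientation: [2.269, 2.166, -0.0]
contact_force: [1.0, 0.0, -0.2]
grip_width: 0.0853
gripper_force: 0.0
```

Request:
{"api": "apply_moves", "payload": {
  "moves": [
    [0,0,0,0.034,0.0145,0,1],
    [0,0,0,0.034,0.0145,0,1],
    [0,0,0,0.034,0.0145,0,1],
    [0,0,0,0.034,0.0145,0,1],
    [0,0,0,0.034,0.0145,0,1],
    [0,0,0,0.034,0.0145,0,1],
    [0,0,0,0.034,0.0145,0,1],
    [0,0,0,0.025,0.011,0,1]
  ]
}}

```text
clock: 11.5
tcp_pos: [0.5884, 0.0141, 0.2956]
orientation: [2.263, 2.179, 0.003]
contact_force: [0.2, 0.5, -0.8]
grip_width: 0.0858
gripper_force: 0.0
```

Request:
{"api": "apply_moves", "payload": {
  "moves": [
    [0,0,0,0.015,0.006,0,1],
    [0,0,0,0,0,0,1],
    [0,0,0,0,0,0,1],
    [0,0,0,0,0,0,1],
    [0,0,0,0,0,0,1],
    [0,0,0,0,0,0,1],
    [0,0,0,0,0,0,1],
    [0,0,0,0,0,0,1]
  ]
}}

```text
clock: 12.17
tcp_pos: [0.5942, 0.0243, 0.2944]
orientation: [2.267, 2.174, -0.0]
contact_force: [0.0, -0.2, -0.1]
grip_width: 0.0857
gripper_force: 0.0
```

```bash
python3 - <<'E'
from h import *
o=telemetry.get_obs();print(o["clock"],o["tcp_pos"],o["orientation"],o["contact_force"],o["grip_width"],o["joints"])
c=cam("wrist",o);f=grab_frame("wrist");cv2.imwrite("pics/w3.png",f)
for t in("tray_handle","pointer_tip","caddy"):
    for d in silhouettes(t,"wrist")[:3]:
        print(t,round(d["p"],2),np.round(d["extent"],1))
        if t=="caddy":
            for mod in(caddy,caddyrail):print(fit(mod,[.652,.0225,-.04],[(c,d["mask"].astype(np.float32))],[.01,.01,.05]))
s=cam("scene");g=grab_frame("scene");S=(s,near("dispenser","scene",(255,235)))
grab_frame("side");T=(cam("side"),near("dispenser","side",(380,180)))
print(fit(lambda p:disp(p,.005),[.447,-.2857],[S],[.01,.01]),fit(lambda p:disp(p,.005),[.447,-.2857],[S,T],[.01,.01]))
b=g[180:300,200:380];a=f[40:260,300:600]
k=np.zeros((440+320,600,3),np.uint8);k[:440]=cv2.resize(a,(600,440),interpolation=2);k[440:,:480]=cv2.resize(b,(480,320))
cv2.imwrite("pics/k.png",cv2.resize(k,None,fx=.78,fy=.78,interpolation=3))
E
```

```text
12.1667 [0.59422565 0.02433789 0.29444528] [ 2.26721511e+00  2.17426567e+00 -1.24601325e-04] [ 0.0169551  -0.24659406 -0.0982278 ] 0.08571934108800598 [ 0.33035403  0.35581866 -0.61598975  1.64578725  0.21721087  1.20915447
 -0.37523347]
tray_handle 0.94 [343.9 172.1  49.5 100. ]
pointer_tip 0.53 [277.6 122.8  19.9  27.1]
caddy 0.74 [403.1 173.6 295.6 139.6]
(array([ 0.65244271,  0.02116882, -0.03240011]), [0.882])
(array([ 0.65276452,  0.02171115, -0.03698911]), [0.927])
(array([ 0.44236475, -0.2866516 ]), [0.922]) (array([ 0.44497796, -0.28820905]), [0.913, 0.877])
```

View pics/k.png

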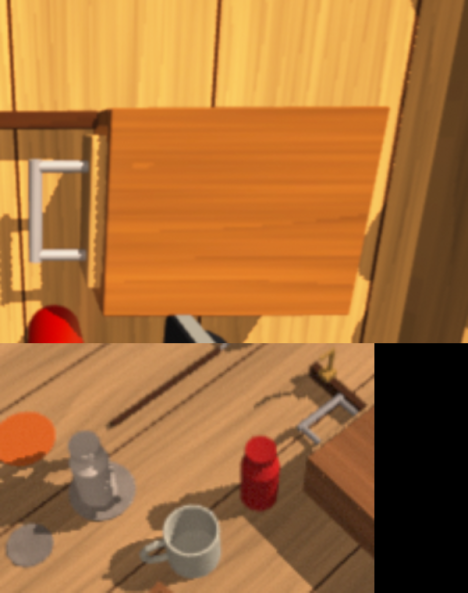

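The lower part of the picture shows the dispenser standing upright on the grey coaster. The handle bar in the wrist frame is at column ~323, rows 142–208. Next I measure the bar and the pointer precisely.

```bash
python3 - <<'E'
from h import *
f=cv2.imread("pics/w3.png");o=telemetry.get_obs();c=cam("wrist",o)
hsv=cv2.cvtColor(f,cv2.COLOR_BGR2HSV)
m=(hsv[...,1]<70)&(hsv[...,2]>110)
for rr in range(136,216,6):
    q=np.nonzero(m[rr,312:336])[0]+312; print(rr,q.min() if len(q) else None,q.max() if len(q) else None, end=" | ")
rows=np.arange(150,202);cc=np.array([ (np.nonzero(m[rr,312:336])[0]+312).mean() for rr in rows])
A=np.polyfit(rows,cc,1)
P=[hit((np.polyval(A,v),v),c,.064) for v in(143,175,208)];print("\nbar",np.round(P,4))
d=P[0]-P[2];print("yaw",np.arctan2(-d[0],d[1]))
cv2.imwrite("pics/p.png",cv2.resize(f[95:225,255:355],None,fx=5.5,fy=4.6,interpolation=0)[:600])
E
```

```text
136 None None | 142 322 323 | 148 319 335 | 154 319 325 | 160 319 325 | 166 319 325 | 172 319 325 | 178 319 326 | 184 319 326 | 190 319 326 | 196 319 326 | 202 320 335 | 208 None None | 214 None None | 
bar [[ 0.5975  0.0678  0.064 ]
 [ 0.5974  0.0251  0.064 ]
 [ 0.5972 -0.0218  0.064 ]]
yaw -0.0028764911366116297
```

View pics/p.png

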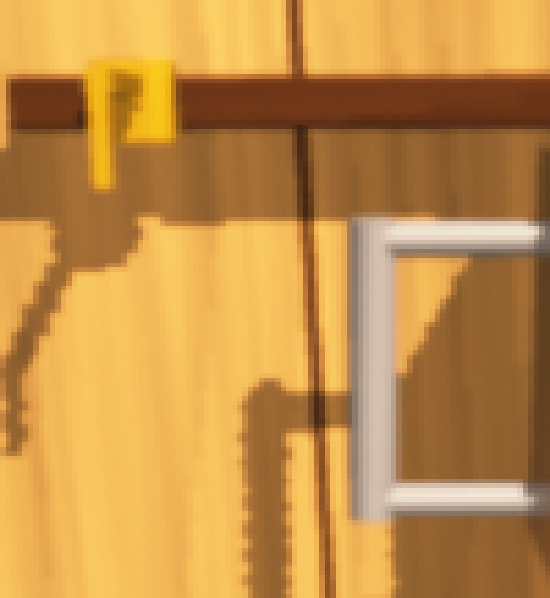

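Request:
{"api": "apply_moves", "payload": {
  "moves": [
    [0,0,0,0.0008,0.003,0.01,-0.06],
    [0,0,0,0,0,0.02,-0.06],
    [0,0,0,0,0,0.025,-0.06],
    [0,0,0,0,0,0.025,-0.06],
    [0,0,0,0,0,0.025,-0.06],
    [0,0,0,0,0,0.02,-0.06],
    [0,0,0,0,0,0.01,-0.06],
    [0,0,0,0,0,0,-0.06]
  ]
}}

```text
clock: 13.23
tcp_pos: [0.5957, 0.0256, 0.1564]
orientation: [-2.263, -2.174, 0.006]
contact_force: [-0.4, -0.2, -0.7]
grip_width: 0.0402
gripper_force: 0.0
```

```bash
python3 - <<'E'
from h import *
o0=dict(tcp_pos=np.array([0.59422565,0.02433789,0.29444528]),orientation=np.array([2.26721511,2.17426567,-.0001246]))
c=cam("wrist",o0)
print("tip",[hit((273.7,v),c,.093) for v in(128,135.9)])
o=telemetry.get_obs();print(o["tcp_pos"],o["orientation"],o["grip_width"],o["contact_force"])
c=cam("wrist",o);f=grab_frame("wrist");cv2.imwrite("pics/w4.png",f)
s=cv2.resize(f[60:400,170:470],None,fx=1.7,fy=1.7);cv2.imwrite("pics/w4c.png",s)
E
```

```text
tip [array([0.54113346, 0.08877791, 0.093     ]), array([0.54034635, 0.07955109, 0.093     ])]
[0.59569105 0.02556223 0.15635372] [-2.26344523 -2.173856    0.00564899] 0.04016115752214758 [-0.42287349 -0.18205038 -0.71897945]
```

View pics/w4c.png

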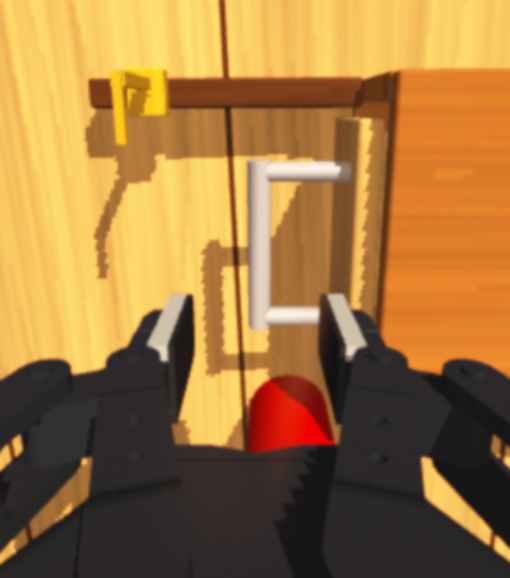

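The fingers straddle the bar (crop column 259, finger gap centred at ~258), and the pointer tip shows at (121,140) in the crop. Descending and gripping.

Request:
{"api": "apply_moves", "payload": {
  "moves": [
    [0,0,0,0,0,0.01,-0.06],
    [0,0,0,0,0,0.02,-0.06],
    [0,0,0,0,0,0.02,-0.06],
    [0,0,0,0,0,0.02,-0.06],
    [0,0,0,0,0,0.02,-0.06],
    [0,0,0,0,0,0.015,-0.06],
    [0,0,0,0,0,0.01,-0.06],
    [0,0,0,0,0,0,-0.06]
  ],
  "grip_force": 60
}}

```text
clock: 13.95
tcp_pos: [0.5967, 0.0257, 0.043]
orientation: [-2.265, -2.175, 0.002]
contact_force: [-0.5, -0.6, -0.7]
grip_width: 0.0402
gripper_force: 0.0
```

Request:
{"api": "apply_moves", "payload": {
  "moves": [
    [0,0,0,0,0,0,-0.06],
    [0,0,0,0,0,0,-1],
    [0,0,0,0,0,0,-1],
    [0,0,0,0,0,0,-1],
    [0,0,0,0,0,0,-1],
    [0,0,0,0,0,0,-1],
    [0,0,0,0,0,0,-1],
    [0,0,0,0,0,0,-1]
  ]
}}

```text
clock: 14.62
tcp_pos: [0.5966, 0.026, 0.0456]
orientation: [-2.266, -2.176, 0.002]
contact_force: [-5.0, -0.6, 7.0]
grip_width: 0.0097
gripper_force: 58.5
```

Request:
{"api": "apply_moves", "payload": {
  "moves": [
    [0,0,0,0,-0.004,0,-1],
    [0,0,0,0,-0.008,0,-1],
    [0,0,0,0,-0.01,0,-1],
    [0,0,0,0,-0.01,0,-1],
    [0,0,0,0,-0.01,0,-1],
    [0,0,0,0,-0.01,0,-1],
    [0,0,0,0,-0.01,0,-1],
    [0,0,0,0,-0.008,0,-1]
  ]
}}

```text
clock: 15.28
tcp_pos: [0.5293, 0.0285, 0.0456]
orientation: [2.264, 2.173, 0.007]
contact_force: [6.6, -0.1, -1.1]
grip_width: 0.0101
gripper_force: 59.0
```

Request:
{"api": "apply_moves", "payload": {
  "moves": [
    [0,0,0,0,-0.006,0,-1],
    [0,0,0,0,-0.004,0,-1],
    [0,0,0,0,0,0,-1],
    [0,0,0,0,0,0,-1],
    [0,0,0,0,0,0,-1],
    [0,0,0,0,0,0,-1],
    [0,0,0,0,0,0,-1],
    [0,0,0,0,0,0,-1]
  ]
}}

```text
clock: 15.95
tcp_pos: [0.52, 0.0288, 0.0456]
orientation: [2.264, 2.173, 0.007]
contact_force: [6.6, -1.5, -0.7]
grip_width: 0.0099
gripper_force: 59.1
```

```bash
python3 - <<'E'
from h import *
o=telemetry.get_obs();print(o["clock"],o["tcp_pos"],o["orientation"],o["contact_force"],o["moment"],o["grip_width"])
f=grab_frame("wrist");cv2.imwrite("pics/w5.png",f)
np.save("o5.npy",np.r_[o["tcp_pos"],o["orientation"]])
cv2.imwrite("pics/w5c.png",cv2.resize(f[0:300,200:600],None,fx=2,fy=2,interpolation=2))
E
```

```text
15.95 [0.51999132 0.02880579 0.04556182] [2.26414737 2.17262733 0.00686243] [ 6.64543064 -1.53386912 -0.71400225] [-0.31640048 -1.24609023  0.08274439] 0.009928598168628615
```

View pics/w5c.png

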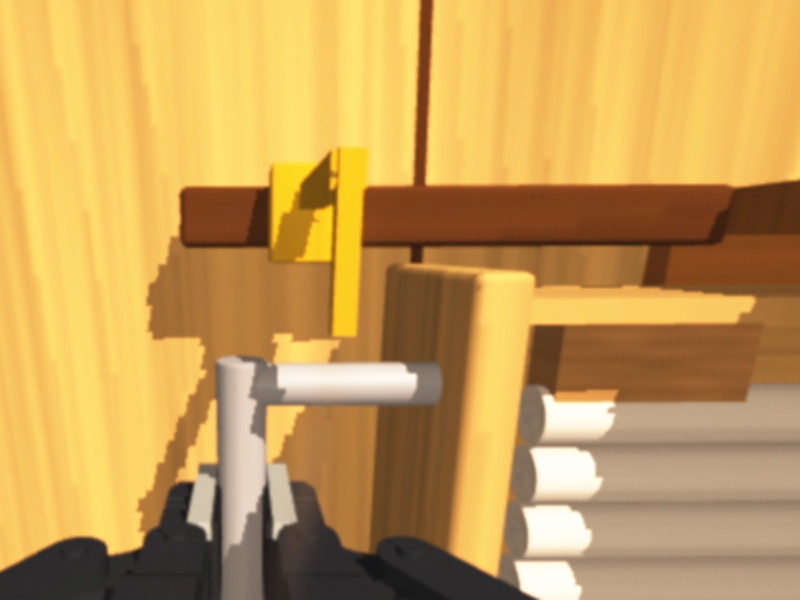

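The picture shows the finger at crop columns ~333–362, with its tip at (345,335). The board's front top edge is at ~(480,275). I need exact edges.

```bash
python3 - <<'E'
from h import *
f=cv2.imread("pics/w5.png")
for rr in(100,120,140,160,166): print(rr,[tuple(map(int,f[rr,x])) for x in range(364,385)])
for rr in(145,160,200): print(rr,[int(f[rr,x].sum()) for x in range(425,472)])
v=np.load("o5.npy");c=cam("wrist",dict(tcp_pos=v[:3],orientation=v[3:]))
print(c["world_from_camera"][:3,3])
for uv,z in(((440,140),.08),((433,200),.08),((372.5,160),.093),((375,90),.093),((321.5,200),.064),((321,240),.064)): print(uv,z,hit(uv,c,z))
E
```

```text
100 [(17, 76, 114), (18, 77, 114), (18, 77, 115), (18, 80, 121), (21, 121, 181), (27, 189, 245), (28, 209, 251), (29, 211, 252), (30, 210, 252), (29, 210, 252), (29, 210, 252), (29, 209, 252), (29, 208, 252), (31, 209, 252), (31, 209, 252), (30, 208, 251), (29, 193, 248), (30, 135, 210), (28, 80, 147), (27, 65, 129), (27, 64, 128)]
120 [(29, 210, 251), (27, 180, 240), (22, 118, 177), (20, 112, 170), (28, 173, 236), (31, 203, 250), (30, 209, 252), (29, 208, 252), (30, 208, 252), (31, 208, 252), (31, 207, 252), (32, 208, 252), (32, 207, 251), (32, 207, 251), (31, 206, 251), (31, 191, 247), (30, 130, 202), (28, 73, 132), (24, 57, 110), (25, 56, 108), (24, 55, 107)]
140 [(49, 107, 158), (32, 90, 135), (23, 106, 159), (28, 163, 230), (32, 198, 249), (33, 206, 251), (33, 207, 251), (33, 207, 251), (33, 207, 251), (33, 206, 251), (34, 206, 251), (34, 206, 251), (35, 207, 251), (34, 206, 251), (38, 196, 248), (53, 162, 229), (59, 131, 194), (59, 122, 181), (59, 122, 181), (61, 125, 183), (61, 127, 186)]
160 [(37, 96, 144), (27, 95, 144), (29, 136, 202), (32, 188, 245), (35, 204, 251), (36, 2
[... 958 characters left out ...]
4, 581, 579, 580, 579, 577, 574, 570, 570, 566, 562, 559, 556, 555, 552, 554, 561, 564, 564, 564, 564, 565, 563]
200 [250, 247, 248, 245, 250, 267, 314, 368, 412, 454, 485, 514, 538, 549, 554, 563, 571, 577, 583, 583, 581, 579, 580, 579, 580, 576, 575, 571, 568, 565, 562, 559, 558, 548, 503, 394, 330, 325, 326, 324, 324, 322, 321, 321, 326, 340, 507]
[0.52285187 0.09507508 0.18934405]
(440, 140) 0.08 [0.56904901 0.0874654  0.08      ]
(433, 200) 0.08 [0.56789832 0.06355729 0.08      ]
(372.5, 160) 0.093 [0.5407133  0.08253792 0.093     ]
(375, 90) 0.093 [0.54134122 0.10515966 0.093     ]
(321.5, 200) 0.064 [0.52245954 0.06111785 0.064     ]
(321, 240) 0.064 [0.52142003 0.04104413 0.064     ]
```

```bash
cat > m.py <<'E'
from h import *
import sys
def measure(f,c):
    # finger top-face centre at z=.093; board face (start of rounded edge, z~.078) near rail
    yb=(f[...,2].astype(int)>205)&(f[...,1]>160)&(f[...,0]<48)
    return yb
f=cv2.imread("pics/w5.png");v=np.load("o5.npy");c=cam("wrist",dict(tcp_pos=v[:3],orientation=v[3:]))
g=f.sum(2).astype(int)
for rr in range(138,240,10):
    row=g[rr,405:460];e=405+np.argmax(row>265);h=405+np.argmax(row>410)
    a=hit((e,rr),c,.078);b=hit((h,rr),c,.0793);print(rr,e,h,np.round(a,4),np.round(b,4))
print("bottom edge:")
for rr in(150,170,190,220):
    print(rr,[int(x) for x in g[rr,380:400]])
print(hit((393,140),c,.01),hit((390,190),c,.01))
E
python3 m.py
```

```text
138 422 439 [0.5628 0.0884 0.078 ] [0.5689 0.0882 0.0793]
148 436 439 [0.5685 0.0843 0.078 ] [0.5692 0.0844 0.0793]
158 435 438 [0.5684 0.0804 0.078 ] [0.5691 0.0805 0.0793]
168 434 437 [0.5683 0.0764 0.078 ] [0.5689 0.0765 0.0793]
178 433 436 [0.5681 0.0723 0.078 ] [0.5688 0.0725 0.0793]
188 405 405 [0.5569 0.0686 0.078 ] [0.5565 0.0689 0.0793]
198 405 405 [0.5571 0.0643 0.078 ] [0.5567 0.0647 0.0793]
208 430 433 [0.5677 0.0596 0.078 ] [0.5684 0.0599 0.0793]
218 429 432 [0.5675 0.0551 0.078 ] [0.5683 0.0556 0.0793]
228 428 430 [0.5674 0.0507 0.078 ] [0.5677 0.0511 0.0793]
238 427 429 [0.5672 0.0461 0.078 ] [0.5676 0.0466 0.0793]
bottom edge:
150 [370, 362, 363, 367, 372, 379, 386, 385, 378, 371, 365, 343, 263, 219, 220, 225, 228, 224, 216, 212]
170 [362, 361, 363, 365, 372, 381, 382, 379, 372, 361, 322, 250, 215, 220, 224, 226, 220, 210, 212, 213]
190 [732, 733, 733, 733, 733, 733, 733, 733, 733, 733, 733, 733, 732, 732, 733, 732, 733, 732, 732, 732]
220 [351, 353, 355, 363, 370, 371, 362, 316, 246, 220, 217, 220, 217, 208, 206, 207, 211, 215, 221, 225]
[0.56893754 0.08380971 0.01      ] [0.56783279 0.05144565 0.01      ]
```

Request:
{"api": "apply_moves", "payload": {
  "moves": [
    [0,0,0,0,-0.003,0,-1],
    [0,0,0,0,-0.006,0,-1],
    [0,0,0,0,-0.007,0,-1],
    [0,0,0,0,-0.006,0,-1],
    [0,0,0,0,-0.0038,0,-1],
    [0,0,0,0,-0.002,0,-1],
    [0,0,0,0,0,0,-1],
    [0,0,0,0,0,0,-1]
  ]
}}

```text
clock: 16.67
tcp_pos: [0.4926, 0.0298, 0.0456]
orientation: [2.264, 2.172, 0.008]
contact_force: [7.9, -1.7, -2.1]
grip_width: 0.0097
gripper_force: 59.0
```

```bash
python3 - <<'E'
from h import *
o=telemetry.get_obs();print(o["clock"],o["tcp_pos"],o["orientation"],o["contact_force"],o["grip_width"])
c=cam("wrist",o);f=grab_frame("wrist");cv2.imwrite("pics/w6.png",f)
g=f.sum(2).astype(int)
for rr in list(range(100,176,8))+[200,210,220,230]:
    y=(f[rr,:,2]>225)&(f[rr,:,1]>150)&(f[rr,:,0]<45);q=np.nonzero(y)[0]
    print(rr,(q.min(),q.max(),len(q)) if len(q) else None,[int(x) for x in g[rr,420:450:2]])
cv2.imwrite("pics/w6c.png",cv2.resize(f[80:280,340:540],None,fx=3,fy=3,interpolation=2))
E
```

```text
16.6667 [0.49255537 0.02984864 0.04557004] [2.2639041  2.17224443 0.00773073] [ 7.87750337 -1.72044376 -2.09119417] 0.00966193283379199
100 (np.int64(392), np.int64(465), 22) [200, 200, 200, 202, 210, 205, 200, 201, 202, 201, 200, 202, 204, 203, 198]
108 (np.int64(391), np.int64(464), 34) [490, 492, 489, 485, 461, 251, 210, 210, 208, 210, 209, 207, 211, 204, 201]
116 (np.int64(391), np.int64(463), 34) [487, 488, 484, 481, 418, 215, 205, 203, 205, 204, 206, 205, 204, 201, 204]
124 (np.int64(407), np.int64(462), 32) [488, 489, 481, 490, 428, 347, 334, 331, 327, 320, 319, 321, 271, 204, 204]
132 (np.int64(450), np.int64(461), 12) [397, 388, 375, 384, 393, 382, 364, 359, 349, 341, 341, 335, 235, 203, 208]
140 (np.int64(449), np.int64(459), 11) [206, 239, 244, 236, 234, 244, 247, 253, 273, 384, 481, 463, 217, 205, 276]
148 (np.int64(448), np.int64(458), 11) [214, 243, 239, 229, 230, 235, 231, 230, 282, 387, 467, 305, 203, 210, 408]
156 (np.int64(448), np.int64(457), 10) [228, 245, 235, 226, 232, 235, 231, 242, 325, 428, 465, 227, 204, 265, 463]
164 (np.int64(447), np.int64(456), 10) [237, 242, 230, 227, 236, 238, 235, 269, 367, 442, 342, 212, 210, 372, 477]
172 None [244, 237, 230, 231, 237, 234, 238, 306, 398, 473, 524, 546, 559, 572, 572]
200 None [244, 228, 237, 238, 237, 255, 354, 437, 500, 537, 552, 566, 571, 569, 570]
210 None [230, 231, 240, 238, 241, 302, 402, 474, 524, 547, 559, 571, 570, 568, 569]
220 None [227, 235, 241, 237, 260, 356, 442, 502, 526, 530, 535, 544, 554, 562, 564]
230 None [232, 241, 241, 243, 304, 405, 478, 523, 532, 535, 541, 550, 559, 566, 564]
```

View pics/w6c.png

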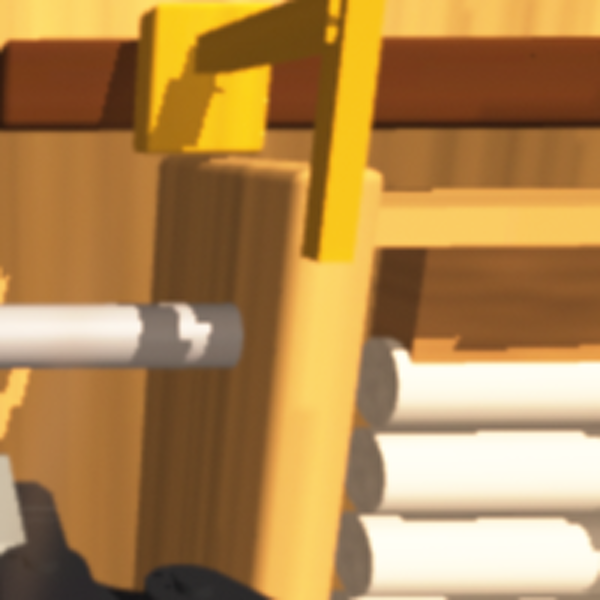

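The tray is nearly level with the pointer: the finger spans crop columns 300–355 at its tip, above the board's top edge. Now the difference in numbers, from the wrist, scene and side cameras.

```bash
python3 - <<'E'
from h import *
o=telemetry.get_obs();c=cam("wrist",o);print(o["tcp_pos"])
for rr,e,t in((148,435.5,453.2),(156,434.3,452.5),(164,433.3,451.6)):
    a=hit((e,rr),c,.078);b=hit((t,rr),c,.093);print(np.round(a,4),np.round(b,4),"left to pull",round((a[0]-b[0]-.035*(a[1]-b[1]))*1000,2))
# bottom edge of board front face
f=cv2.imread("pics/w6.png");g=f.sum(2).astype(int)
for rr in(150,205): print(rr,[int(x) for x in g[rr,378:402]])
print(hit((392,150),c,.01),hit((388,205),c,.01))
for n in("scene","side"): cv2.imwrite(f"pics/{n}6.png",grab_frame(n))
for n in("scene","side"):
    k=cam(n);p=hit((392,150),c,.01);print(n,proj(b,k))
E
```

```text
[0.49260545 0.02985653 0.04557831]
[0.5409 0.0853 0.078 ] [0.5409 0.0865 0.093 ] left to pull 0.12
[0.5407 0.0822 0.078 ] [0.5409 0.0838 0.093 ] left to pull -0.12
[0.5405 0.079  0.078 ] [0.5408 0.0811 0.093 ] left to pull -0.21
150 [344, 343, 345, 344, 349, 350, 355, 364, 367, 371, 370, 372, 369, 344, 258, 213, 212, 216, 216, 215, 207, 202, 204, 207]
205 [331, 332, 331, 337, 338, 345, 354, 359, 360, 354, 309, 241, 213, 214, 214, 211, 203, 197, 199, 202, 206, 213, 214, 217]
[0.54112486 0.07863345 0.01      ] [0.53939456 0.04219019 0.01      ]
scene [[354.05090497 187.25942381]]
side [[293.98195921 211.79086819]]
```

```bash
python3 - <<'E'
from h import *
print(order.hand_in())
E
```

```text
the job is handed in; nothing more can be done
None
```

The job is handed in: the white dispenser stands upright on the larger grey coaster, and the gripper is holding the tray out with its front face within about 0.2 mm of the pointer, as measured in the wrist camera.

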